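Sort the counter post into its trays

ROBOT

A 6-joint arm with a two-finger parallel gripper is mounted at the origin on the work surface. World frame = base frame: x ahead of the robot, y to its left, z up, the work surface at z = 0. Lengths are in m, angles in rad, forces in N, time in s.
With the tool pointing down it reaches from about 0.25 to 0.725 m from the base axis. Payload 9.7 kg.
Tool frame: the origin (TCP) lies midway between the tips of the shut fingers; the grasp point (between the pads) lies tcp_to_grasp behind it (tcp_to_grasp is the distance from the TCP to the grasp point, in m); z points along the fingers, y is the line along which they close (so a half turn about z gives the same grasp; the last joint's range is limited). The gripper opens to 85 mm and grips with 20 to 120 N. Pads are 22 mm wide; open, the fingers measure 114 mm over their backs; the gripper's body (76 mm by 85 mm) begins 54 mm behind the grasp point. The pads swing forward as they close: fully open they stand 13 mm farther back than shut.
Start: joints at [-1.124, 0.087, 0.176, 1.66, 0, 1.571], TCP at [0.238, -0.496, 0.231] pointing down, gripper open.
Joint ranges: [-3.13, 3.13], [-0.85, 1.81], [-1.15, 1.24], [-2.2, 2.28], [-1.44, 1.52], [-3.14, 3.14]. Speed limits (rad/s): [2.22, 2.22, 2.57, 3.14, 3.14, 3.14].

INTERFACE

Orientations are given as [roll, pitch, yaw] about the fixed x, y, z axes, in that order (R = Rz(yaw) Ry(pitch) Rx(roll)).
In Python, from cell import state, camera, job_done, tcp_to_grasp gives the robot as it stands.
- The arm moves only by the tool play_rows, never from a script. Its argument "moves" is text: rows parted by semicolons, each of 7 numbers parted by spaces: the turn, a rotation vector about the tool's x, y, z as a fraction of full scale, then the shift along the tool's x, y, z as a fraction of full scale, then the opening, from 0 (shut) to 1 (fully open). A call has 1 to 5 rows; each row shifts and turns the commanded pose from where the row before left it, along the tool's axes as they then stand; what a row does not reach is not made up. Full scale, the value 1, is 10 cm for a shift and 90 degrees for a turn. A row lasts 1/10 s, in which the tool goes at most 50 mm and 8.59 degrees, less where a joint would pass 70% of its speed; a pose out of reach is approached as far as the arm can. A call with a number of a shift or a turn outside -1 to 1 is refused whole. A call with a gripper value outside its range is refused whole. The fingers move at their own pace and stop on an object; the grip force is fixed at half the most. Time passes only in rows, so rows that do not move let the fingers close. It gives the time, the measured TCP pose, the force, the opening and the grip force at its end, in the units of the state.
- state(): the state, without advancing time (a new reading comes with each control period).
- camera(name): name is "side" or "top"; returns a dict with "pixels" (400x640x3 uint8, red, green, blue), "z_map" (400x640 float32, m along the optical axis (not along the pixel's ray), 0 where there is no reading), "fx", "fy", "cx", "cy" (pixels), "extrinsics" (4x4, takes a point from world to camera coordinates). Camera axes: x right, y down, z forward; pixel columns grow to the right and rows downward; lengths in m; the calibration is good to about 2 mm. A picture is of the moment at which its call begins.
- job_done(): hands the job in; it is judged then, once.
The state is a dict: "clock": time; "q": joint angles; "joint_vel": joint speeds; "effort": joint torques, N m; "position": TCP position; "tool_rot": TCP orientation; "force": force on the tool from outside, world axes, zero at the start; "torque": the same for the moment, N m; "gripper_width": finger opening in m; "gripper_force": force on a finger pad.
Only numpy, scipy, OpenCV 4.12 (cv2) and the standard library are available. Lean on these libraries where they do the work, as an engineer would, in place of code of your own. Each camera call takes 0.05 s, during which the arm holds its last target. There are 200 camera calls.

TASK

Sort the five parcels on the packing table by kind: lay the flat carton flat inside the shallow tray, stand the two tubes upright in the two-pocket rack, one in each pocket, and put the large carton upright on the floor of the carton tray with the small carton upright and centred on top of it. Set the parcels down rather than dropping or throwing them, and leave the mug and the tape roll where they are.

Things in the scene. Friction and masses are not known exactly. Their poses are not given: they have to be found in the camera images.
- large_carton: The tallest of the three brown cardboard cartons, 92 (x) x 60 (y) x 50 (z) mm, 0.2 to 0.45 kg, stands loose on the table with its long side within about 25 degrees of the world x direction. Origin: centre of the underside; z up. x along its 92 mm side. Can be gripped across its 60 mm width.
- small_carton: The smallest brown cardboard carton, 60 (x) x 44 (y) x 36 (z) mm, 0.08 to 0.17 kg, loose on the table, long side within about 25 degrees of world x. Origin: centre of the underside; z up. x along its 60 mm side. Belongs on top of the large carton, its centre within 15 mm of the large carton's centre.
- flat_carton: The longest and flattest brown cardboard carton, 120 (x) x 60 (y) x 22 (z) mm, 0.1 to 0.21 kg, loose on the table, long side within about 25 degrees of world x. Origin: centre of the underside; z up. x along its 120 mm side.
- tall_tube: Round brown cardboard postal tube with white end caps, 50 mm in diameter and 120 mm tall, 0.11 to 0.23 kg, stands loose on its end on the table. Origin: centre of the underside; z up. 
- short_tube: Like the tall tube, 50 mm in diameter but 80 mm tall, 0.07 to 0.16 kg, stands loose on its end on the table. Origin: centre of the underside; z up. 
- flat_tray: Grey sheet-metal tray with the lowest rim, for the flat carton; fixed, 140 (x) x 180 (y) mm outside, floor 4 mm thick, rim 4 mm wide with its top 10 mm above the table. Origin: centre of the underside, on the table; x and y along its sides, yaw up to 12 degrees. The three trays swap places between starts.
- tube_rack: Grey sheet-metal rack with two square pockets, for the tubes; fixed, 90 (x) x 175 (y) mm outside, floor 5 mm thick, walls 5 mm thick, tops 40 mm above the table. A wall at y = 0 leaves two pockets 80 mm square inside, centres at x = 0, y = +42.5 and -42.5 mm. Either tube may take either pocket. Origin: centre of the underside, on the table; yaw up to 12 degrees.
- carton_tray: Grey sheet-metal tray without a middle wall and with a rim taller than the flat tray's, for the two stacked cartons; fixed to the table, 130 (x) x 160 (y) mm outside, floor 5 mm thick, walls 5 mm thick with their tops 25 mm above the table. Origin: centre of the underside, on the table; turned up to 12 degrees.
- mug: White ceramic mug, 76 mm across and 90 mm tall with a handle, stands loose on the table beyond the left or right end of the rows of parcels and trays; not to be moved by more than 20 mm. Origin: centre of the underside.
- tape_roll: Roll of buff packing tape lying flat, loose, 90 mm across and 48 mm tall, at the other end from the mug; not to be moved by more than 20 mm. Origin: centre of the underside. The other things about (label pad, marker, label printer, scale, bigger parcels up to 160 mm tall at the sides and far edge) are fixed and out of the way of the work.

How it is judged:
At the end, for the whole second after the job is handed in: Upright within 0.1 rad, released and at rest: large carton on the carton tray's floor; small carton on top of it, centres within 15 mm; flat carton on the flat tray's floor inside the rim, flat within 0.04 rad; each tube on the floor of its own pocket of the rack (x of large_carton in the frame of carton_tray between -0.045 and 0.045 m and y of large_carton in the frame of carton_tray between -0.06 and 0.06 m and z of large_carton in the frame of carton_tray below 0.012 m and angle between each of large_carton, tall_tube, short_tube, small_carton's own z axis and vertical below 0.1 rad and x of flat_carton in the frame of flat_tray between -0.05 and 0.05 m and y of flat_carton in the frame of flat_tray between -0.07 and 0.07 m and z of flat_carton in the frame of flat_tray below 0.0065 m and angle between flat_carton's own z axis and vertical below 0.04 rad and x of tall_tube in the frame of tube_rack between -0.04 and 0.04 m and y of tall_tube in the frame of tube_rack between -0.083 and 0.083 m and z of each of tall_tube, short_tube in the frame of tube_rack below 0.012 m and x of short_tube in the frame of tube_rack between -0.04 and 0.04 m and y of short_tube in the frame of tube_rack between -0.083 and 0.083 m and horizontal distance between small_carton and large_carton below 0.015 m and z of small_carton in the frame of large_carton between 0.044 and 0.056 m and linear speed of each of large_carton, small_carton, flat_carton, tall_tube, short_tube below 0.02 m/s and angular speed of each of large_carton, small_carton, flat_carton, tall_tube, short_tube below 0.2 rad/s and contact force between each of large_carton, small_carton, flat_carton, tall_tube, short_tube and the fingers below 0.1 N); the robot touches nothing.
It fails at once if a parcel is dropped or thrown (moving faster than 0.8 m/s, about a 33 mm fall, while the gripper does not hold it) ((linear speed of large_carton above 0.8 m/s and contact force between large_carton and the fingers below 0.1 N) or (linear speed of small_carton above 0.8 m/s and contact force between small_carton and the fingers below 0.1 N) or (linear speed of flat_carton above 0.8 m/s and contact force between flat_carton and the fingers below 0.1 N) or (linear speed of tall_tube above 0.8 m/s and contact force between tall_tube and the fingers below 0.1 N) or (linear speed of short_tube above 0.8 m/s and contact force between short_tube and the fingers below 0.1 N)).
It fails at once if the mug or the tape roll is moved by more than 20 mm (distance of any of mug, tape_roll from where it was at the start of the episode above 0.02 m).
It also fails if it takes over 120 s, if anything falls off the work surface, if the arm or the gripper's body presses on something with over 40 N, if the wrist force passes 120 N, or if a joint passes its speed limit or range.

## Working session

There is one attempt and no reset: what is moved stays moved. The work goes in short steps, Python scripts to look and compute and a tool call to move; the robot and the scene stay as the last step left them, time stands still between calls to the robot, and variables do not carry over. Pictures are saved under pics/ and viewed, at most 18 in all, crops included, and the job is handed in when it is done.

Besides the shell and the picture viewer there is one more tool, called as name(argument=value, ...) on one line, values as JSON. play_rows: Moves the arm, as the interface text tells. Its arguments: {"type":"object","properties":{"moves":{"type":"string"}},"required":["moves"]}

```bash
mkdir -p pics; ls; python3 - <<'E'
from cell import *
import cv2,numpy as np
print(state(),tcp_to_grasp)
for n in("top","side"):
    c=camera(n);cv2.imwrite(f"pics/{n}0.png",c["pixels"][:,:,::-1]);np.savez(f"{n}0.npz",**c)
    print(n,c["fx"],c["fy"],c["cx"],c["cy"],c["extrinsics"].round(3).tolist())
E
```

```text
pics
{'clock': 0.0, 'q': array([-1.12400197e+00,  8.74676926e-02,  1.75126180e-01,  1.65979838e+00,
        3.20767970e-06,  1.57081087e+00]), 'joint_vel': array([-2.65349641e-04, -3.77151835e-04,  2.27452886e-04, -5.21140241e-04,
       -2.62743310e-05, -7.32235912e-04]), 'effort': array([-1.45513523e-04, -5.20381308e+01,  4.64808047e+01,  1.61599758e-02,
       -2.91607898e-05,  1.10323919e-05]), 'position': array([ 0.23754332, -0.49580169,  0.2305748 ]), 'tool_rot': array([-3.14024909e+00, -3.18813637e-06,  4.46779804e-01]), 'force': array([ 0.0963403 , -0.95105147,  0.09672805]), 'torque': array([0.00127504, 0.04828192, 0.01206909]), 'gripper_force': 0.0, 'gripper_width': 0.08547478123483895} 0.0187
top 376.4517594466117 376.4517594466117 317.9088055564135 201.26513323418254 [[0.027, -0.999, -0.016, -0.002], [-0.998, -0.026, -0.06, 0.467], [0.059, 0.018, -0.998, 1.08], [0.0, 0.0, 0.0, 1.0]]
side 393.96466893037586 393.96466893037586 322.7850021494725 194.81125309884646 [[-0.971, -0.238, -0.012, 0.446], [-0.165, 0.709, -0.685, 0.101], [0.171, -0.664, -0.728, 0.996], [0.0, 0.0, 0.0, 1.0]]
```

View pics/top0.png

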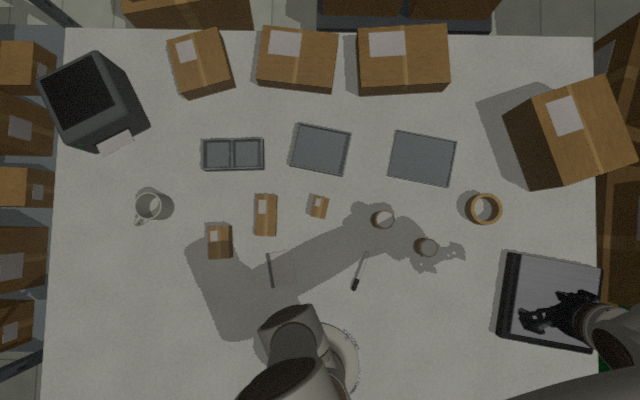

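View pics/side0.png

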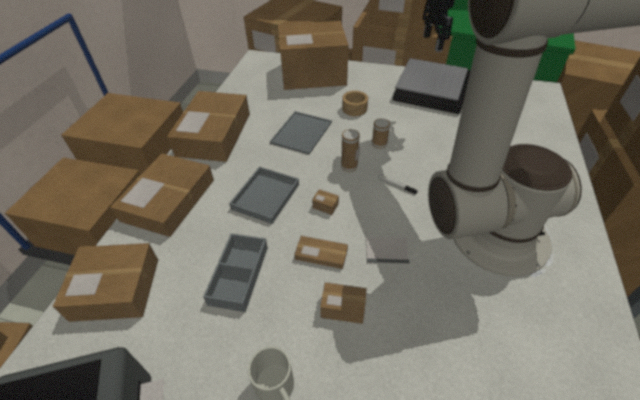

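The top view shows the rack near (233,154), the carton tray (319,149), the flat tray (422,158), the large carton (219,240), the flat carton (265,215), the small carton (318,206), the tall tube (383,219), the short tube (427,246), the mug (148,206) and the tape (484,209). The side view agrees. Next I measure with depth.

```bash
cat > h.py <<'E'
import numpy as np,cv2
from cell import *
def world(c):
    v,u=np.mgrid[0:400,0:640];z=c["z_map"]
    p=np.stack([(u-c["cx"])/c["fx"]*z,(v-c["cy"])/c["fy"]*z,z,np.ones_like(z)],-1)
    return (p@np.linalg.inv(c["extrinsics"]).T)[...,:3]
def plane(c,uv,h):
    "pixels -> world xy on the plane z=h"
    E=np.linalg.inv(c["extrinsics"]);uv=np.asarray(uv,float).reshape(-1,2)
    r=np.c_[(uv[:,0]-c["cx"])/c["fx"],(uv[:,1]-c["cy"])/c["fy"],np.ones(len(uv))]@E[:3,:3].T
    return E[:2,3]+r[:,:2]*((h-E[2,3])/r[:,2])[:,None]
def rect(c,mask,h):
    cs=cv2.findContours(mask.astype(np.uint8),cv2.RETR_EXTERNAL,cv2.CHAIN_APPROX_NONE)[0]
    k=max(cs,key=len)[:,0]
    p=plane(c,k,h)
    (x,y),(a,b),t=cv2.minAreaRect((p*1000).astype(np.float32))
    if a<b:a,b,t=b,a,t+90
    return (x,y),(a,b),(t+90)%180-90   # t: direction of long side from +x, deg
E
python3 - <<'E'
from h import *
for n,R in(("top",dict(large=(219,240,20,50),flat=(265,215,26,22),small=(318,206,16,36),tall=(383,219,17,120),short=(427,246,17,80),rack=(233,154,40,40),ctray=(319,149,40,25),ftray=(422,158,44,10),mug=(148,206,28,90),tape=(484,209,24,48))),
 ("side",dict(large=(343,302,28,50),flat=(321,251,33,22),small=(325,201,20,36),tall=(349,150,26,120),short=(381,131,20,80)))):
    c=dict(np.load(n+"0.npz"));W=world(c)
    print(n,"table z",np.median(W[180:200,330:370,2]) if n=="top" else np.median(W[215:235,300:330,2]))
    hsv=cv2.cvtColor(c["pixels"],cv2.COLOR_RGB2HSV)
    for k,(u,v,r,h) in R.items():
        m=np.zeros((400,640),bool);m[v-r:v+r,u-r:u+r]=1
        z=W[...,2]
        if k=="ftray" or k=="ctray": 
            mm=m&(hsv[...,2]<140)
        else: mm=m&(z>max(h-9,h*.6))&(z<h+8)
        if not mm.any():print(k,"none",z[m].max());continue
        o=rect(c,mm,h);print(k,h,np.round(o[0]),np.round(o[1]),round(o[2],1),"zmed",np.median(z[mm]).round(3),"med",np.median(W[mm][:,:2],0).round(3),mm.sum())
c=dict(np.load("top0.npz"))
im=np.vstack([np.hstack([cv2.resize(c["pixels"][120:265,190:350],None,fx=4,fy=4)])])[:,:,::-1];cv2.imwrite("pics/crop0.png",im)
E
```

```text
top table z -0.0010846670912921796
large none 1.1057188485427254
flat none 1.1057188485427254
small none 1.1057188485427254
tall none 1.1057188485427254
short none 1.1057188485427254
rack none 1.1057188485427254
ctray 25 [-4419.  -508.] [5127. 5099.] 1.3 zmed 0.001 med [0.623 0.012] 6398
ftray 10 [-1237.  2267.] [2097. 2070.] 1.0 zmed 0.0 med [ 0.604 -0.291] 7734
mug none 1.1057188485427254
tape none 1.1057188485427254
side table z -0.0005030394564576324
large none 0.7998440757853865
flat none 0.7998440757853865
small none 0.7998440757853865
tall none 0.7998440757853865
short none 0.7998440757853865
```

View pics/crop0.png

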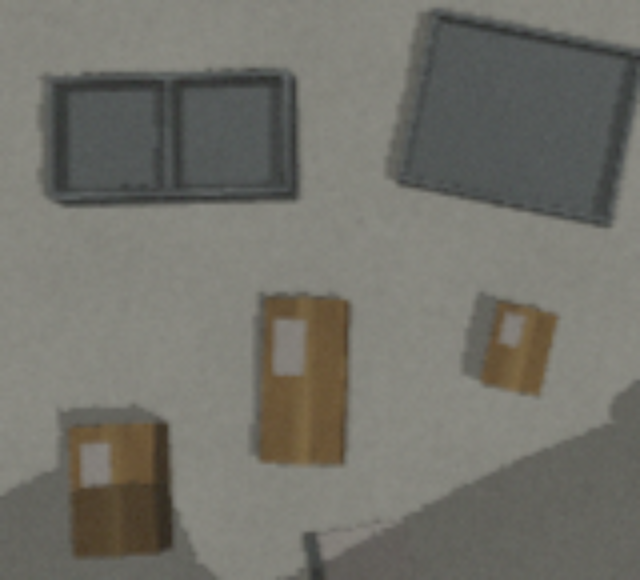

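The crop shows the rack, carton tray and three cartons clearly, with shadows to the left. My heights were in mm while the map is in m, so I fix the units.

```bash
python3 - <<'E'
from h import *
for n,R in(("top",dict(large=(219,240,20,50),flat=(265,215,26,22),small=(318,206,16,36),tall=(383,219,17,120),short=(427,246,17,80),rack=(233,154,40,40),ctray=(319,149,40,25),ftray=(422,158,44,10),mug=(148,206,28,90),tape=(484,209,24,48))),
 ("side",dict(large=(343,302,28,50),flat=(321,251,33,22),small=(325,201,20,36),tall=(349,150,26,120),short=(381,131,20,80),rack=(237,272,44,40),ctray=(265,195,40,25),ftray=(301,132,34,10)))):
    c=dict(np.load(n+"0.npz"));W=world(c);z=W[...,2]
    px=c["pixels"].astype(int);blue=px[...,2]-px[...,0]>4
    for k,(u,v,r,h) in R.items():
        h/=1000
        m=np.zeros((400,640),bool);m[v-r:v+r,u-r:u+r]=1
        if "tray" in k or k=="rack": mm=m&blue
        else: mm=m&(z>max(h-.009,h*.6))&(z<h+.008)
        if mm.sum()<5:print(k,"none",z[m].max());continue
        mm=cv2.morphologyEx(mm.astype(np.uint8),cv2.MORPH_OPEN,np.ones((2,2)))>0
        o=rect(c,mm,h);print(n,k,h,np.round(o[0]),np.round(o[1]),round(o[2],1),"z",np.percentile(z[mm],[5,50,95]).round(3),"med",np.median(W[mm][:,:2],0).round(3),mm.sum())
E
```

```text
top large 0.05 [339. 285.] [92. 61.] 4.4 z [0.035 0.049 0.053] med [0.339 0.285] 716
top flat 0.022 [419. 158.] [118.  61.] -0.1 z [0.003 0.021 0.024] med [0.42  0.158] 860
top small 0.036 [447.   4.] [60. 43.] -12.4 z [-0.001  0.035  0.039] med [0.446 0.003] 325
top tall 0.12 [ 416. -168.] [47. 47.] 1.0 z [-0.     0.119  0.123] med [ 0.416 -0.168] 293
top short 0.08 [ 343. -294.] [49. 46.] -88.4 z [-0.001  0.079  0.082] med [ 0.342 -0.293] 276
top rack 0.04 [592. 198.] [3. 3.] 2.1 z [0.004 0.005 0.005] med [0.598 0.205] 4
top ctray 0.025 [618. -46.] [3. 3.] 1.4 z [0.002 0.004 0.007] med [0.636 0.009] 8
top ftray 0.01 [ 581. -344.] [3. 3.] 0.5 z [0.    0.003 0.007] med [ 0.602 -0.346] 16
top mug 0.09 [443. 490.] [73. 33.] -17.7 z [0.057 0.083 0.091] med [0.437 0.481] 179
top tape 0.048 [ 454. -460.] [89. 87.] -89.8 z [-0.002  0.046  0.049] med [ 0.454 -0.467] 388
side large 0.05 [342. 291.] [92. 63.] 4.3 z [0.04  0.049 0.052] med [0.341 0.292] 1192
side flat 0.022 [422. 166.] [121.  65.] 0.2 z [0.013 0.021 0.024] med [0.421 0.166] 1106
side small 0.036 [449.  13.] [63. 50.] -11.5 z [0.023 0.035 0.038] med [0.449 0.011] 323
side tall 0.12 [ 417. -158.] [53. 50.] -77.2 z [0.107 0.12  0.122] med [ 0.417 -0.158] 197
side short 0.08 [ 344. -281.] [60. 48.] -81.3 z [0.066 0.079 0.082] med [ 0.344 -0.284] 165
side rack 0.04 [563. 339.] [3. 2.] -67.8 z [0.003 0.003 0.006] med [0.575 0.316] 8
side ctray 0.025 [646. -28.] [4. 3.] -70.1 z [0.004 0.004 0.006] med [ 0.656 -0.048] 4Traceback (most recent call last):
  File "<stdin>", line 13, in <module>
  File "h.py", line 14, in rect
    k=max(cs,key=len)[:,0]
      ~~~^^^^^^^^^^^^
ValueError: max() iterable argument is empty
```

The parcel sizes agree, but the two cameras differ by 7–10 mm in y, so I'll use the gripper to tell which is right. Next I measure the trays and move in over the short tube.

```bash
cat > trays.py <<'E'
from h import *
for n,R in(("top",dict(rack=(233,154,40,40),ctray=(319,149,40,25),ftray=(422,158,44,10))),
 ("side",dict(rack=(237,272,44,40),ctray=(265,195,40,25),ftray=(301,132,34,10)))):
    c=dict(np.load(n+"0.npz"));W=world(c);z=W[...,2]
    px=cv2.GaussianBlur(c["pixels"],(3,3),0).astype(int);br=px[...,2]-px[...,0]
    tb=np.median(br[180:200,330:370]) if n=="top" else np.median(br[215:235,300:330])
    for k,(u,v,r,h) in R.items():
        m=np.zeros((400,640),bool);m[v-r:v+r,u-r:u+r]=1
        print(n,k,"blue-red table",tb,"tray",br[v,u+8],end=" ")
        for mm in(m&(br>(tb+br[v,u+8])/2),m&(z>h*.0006)&(z<h/1000+.01)):
            mm=cv2.morphologyEx(mm.astype(np.uint8),cv2.MORPH_OPEN,np.ones((2,2)))>0
            if mm.any():
                o=rect(c,mm,h/1000);print(np.round(o[0]),np.round(o[1]),round(o[2],1),mm.sum(),end=" | ")
        print()
E
python3 trays.py
```

```text
top rack blue-red table -8.0 tray 2 [592. 254.] [178.  94.] -87.0 2003 | [593. 258.] [176.  92.] -87.0 562 | 
top ctray blue-red table -8.0 tray 3 [616.   6.] [160. 132.] 79.6 2466 | [616.   6.] [159. 131.] 79.6 387 | 
top ftray blue-red table -8.0 tray 4 [ 599. -294.] [180. 140.] 80.0 2904 | [ 678. -222.] [12.  3.] -88.7 132 | 
side rack blue-red table -11.0 tray 2 [589. 273.] [193. 101.] -87.0 3227 | [593. 267.] [181.  94.] -87.1 1093 | 
side ctray blue-red table -11.0 tray 2 [613.  22.] [177. 140.] 79.5 2391 | [617.  15.] [166. 134.] 79.7 561 | 
side ftray blue-red table -11.0 tray 4 [ 597. -280.] [186. 140.] 80.1 1518 | [ 677. -218.] [25. 10.] -71.4 117 |
```

play_rows(moves="0 0 -0.095 0.4 -0.25 0 1; 0 0 -0.095 0.4 -0.2 0 1; 0 0 -0.095 0.4 -0.1 0 1; 0 0 -0.095 0.35 0 0 1; 0 0 -0.095 0.3 0 0 1")

```text
clock: 0.6
position: [0.3453, -0.3279, 0.231]
tool_rot: [-3.141, -0.0, 1.2]
force: [-0.1, -0.0, 0.4]
gripper_width: 0.0857
gripper_force: 0.0
```

play_rows(moves="0 0 -0.095 0 0 0 1; 0 0 -0.095 0 0 0 1; 0 0 -0.04 0 0 0 1; 0 0 0 0 0 0 1; 0 0 0 0 0 0 1")

```text
clock: 1.1
position: [0.3443, -0.3294, 0.2311]
tool_rot: [-3.141, -0.0, 1.552]
force: [-0.1, -0.2, 1.1]
gripper_width: 0.0857
gripper_force: 0.0
```

```bash
cat > grip.py <<'E'
from h import *
import sys
s=state();P=s["position"];print(P,s["tool_rot"])
for n in("top","side"):
    c=camera(n);np.savez(f"{n}_{sys.argv[1]}.npz",**c);W=world(c)
    z=W[...,2]
    for lo,hi in((-.005,.02),(.02,.035),(.035,.05)):
        m=(abs(W[...,0]-P[0])<.09)&(abs(W[...,1]-P[1])<.06)&(z>P[2]+lo)&(z<P[2]+hi)
        m=cv2.erode(m.astype(np.uint8),np.ones((2,2)))>0
        if m.any():
            q=W[m];v,u=np.where(m)
            print(n,lo,m.sum(),"pix",u.mean().round(),v.mean().round(),"x",np.percentile(q[:,0],[2,50,98]).round(3),"y",np.percentile(q[:,1],[2,50,98]).round(3))
    E=c["extrinsics"];p=E@np.r_[P,1];u=int(c["fx"]*p[0]/p[2]+c["cx"]);v=int(c["fy"]*p[1]/p[2]+c["cy"]);print(n,"TCP pix",u,v)
    cv2.imwrite(f"pics/{n}_{sys.argv[1]}.png",cv2.resize(c["pixels"][max(0,v-70):v+70,max(0,u-80):u+80],None,fx=4,fy=4,interpolation=cv2.INTER_NEAREST)[:,:,::-1])
E
python3 grip.py 1
```

```text
[ 0.34431963 -0.32944701  0.23108392] [-3.14128626e+00 -2.63766648e-04  1.55197937e+00]
top 0.02 11 pix 463.0 256.0 x [0.288 0.298 0.396] y [-0.323 -0.317 -0.315]
top 0.035 6 pix 465.0 255.0 x [0.295 0.343 0.39 ] y [-0.318 -0.317 -0.315]
top TCP pix 462 252
side 0.02 21 pix 386.0 63.0 x [0.291 0.389 0.398] y [-0.333 -0.322 -0.316]
side 0.035 33 pix 390.0 59.0 x [0.29  0.389 0.399] y [-0.328 -0.321 -0.316]
side TCP pix 389 70
```

View pics/side_1.png

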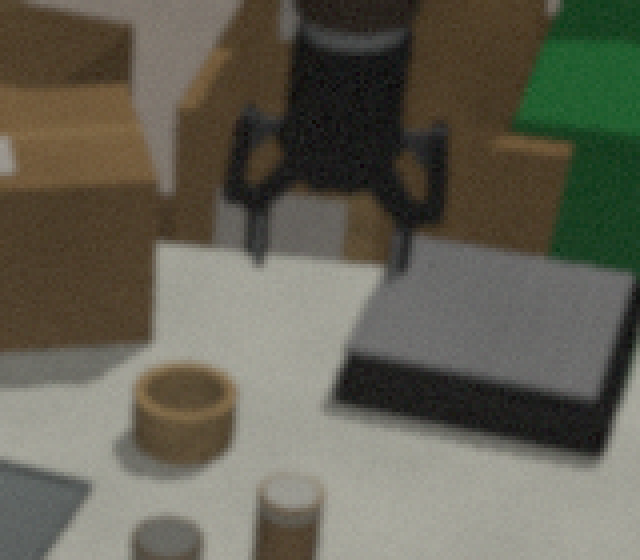

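View pics/top_1.png

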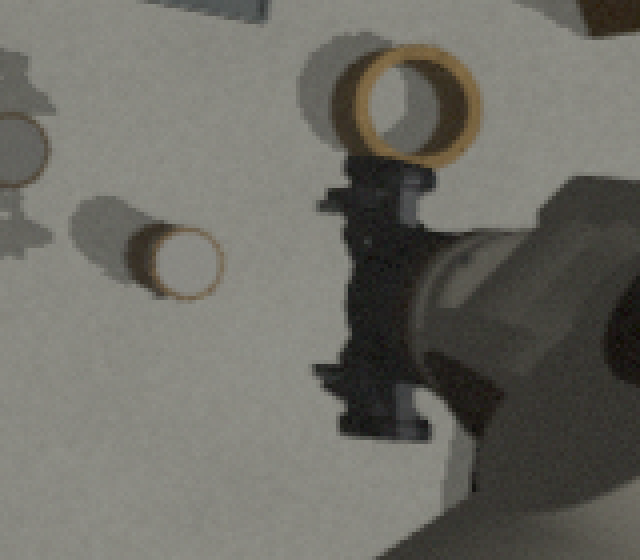

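The crops show open fingers: the side view has tips near px (374,64.5) and (408.5,66), and the top view has the tips' left edges near px (461,233) and (461,276). I compare these with projection.

```bash
python3 - <<'E'
from h import *
P=np.array([.3443,-.3294,.2311])
for n in("top","side"):
    c=dict(np.load(n+"_1.npz"));E=c["extrinsics"]
    for dy in(0,.011):
        for dx in(-.045,.045):
            p=E@np.r_[P+[dx,dy,.013],1];print(n,dx,dy,round(c["fx"]*p[0]/p[2]+c["cx"],1),round(c["fy"]*p[1]/p[2]+c["cy"],1))
t=dict(np.load("top_1.npz"));s=dict(np.load("side_1.npz"))
print("top at h.244",plane(t,[(461.2,233),(461.2,276)],.244),"side",plane(s,[(374,64.5),(408.5,66)],.244))
# a rim correspondence: robust top-face centre by top face only in both
for n,R in(("top",dict(tall=(383,219,17,.12),short=(427,246,17,.08))),("side",dict(tall=(349,150,26,.12),short=(381,131,20,.08)))):
    c=dict(np.load(n+"0.npz"));W=world(c)
    for k,(u,v,r,h) in R.items():
        m=np.zeros((400,640),bool);m[v-r:v+r,u-r:u+r]=1;m&=abs(W[...,2]-h)<.006
        m=cv2.morphologyEx(m.astype(np.uint8),cv2.MORPH_OPEN,np.ones((2,2)))>0
        yx=np.argwhere(m);print(n,k,m.sum(),"pix",yx.mean(0)[::-1],"world",W[m].mean(0).round(4),plane(c,yx.mean(0)[::-1],h))
E
```

```text
top -0.045 0 464.9 273.2
top 0.045 0 465.0 233.2
top -0.045 0.011 460.0 273.1
top 0.045 0.011 460.1 233.0
side -0.045 0 406.4 68.3
side 0.045 0 374.0 64.7
side -0.045 0.011 406.0 70.3
side 0.045 0.011 373.4 66.7
top at h.244 [[ 0.38941536 -0.320807  ]
 [ 0.29283712 -0.32124991]] side [[ 0.38960017 -0.33086112]
 [ 0.29483184 -0.34327786]]
top tall 289 pix [385.05536332 220.20761246] world [ 0.4155 -0.1695  0.1121] [[ 0.4154564  -0.16815178]]
top short 271 pix [428.65313653 248.50553506] world [ 0.343  -0.2921  0.0836] [[ 0.34296843 -0.29306674]]
side tall 182 pix [351.15934066 135.54395604] world [ 0.4175 -0.1658  0.1151] [[ 0.41658227 -0.15957628]]
side short 147 pix [381.93197279 124.03401361] world [ 0.3444 -0.2768  0.0861] [[ 0.34495047 -0.28492144]]
```

Both cameras agree with the gripper to about 1 px; top reads about 2 mm low in y. I trust top plus 3 mm. Going to the short tube.

play_rows(moves="0 0 0 0.39 0 0 1; 0 0 0 0 0 0.45 1; 0 0 0 0 0 0.45 1; 0 0 0 0 0 0.3 1; 0 0 0 0 0 0 1")

```text
clock: 1.7
position: [0.3432, -0.289, 0.1074]
tool_rot: [-3.137, -0.004, 1.553]
force: [-0.6, -0.3, -0.8]
gripper_width: 0.0856
gripper_force: 0.0
```

```bash
python3 grip.py 2
```

```text
[ 0.34321158 -0.28895558  0.10742136] [-3.1365486  -0.0041036   1.55313979]
top 0.02 3 pix 429.0 244.0 x [0.301 0.386 0.388] y [-0.277 -0.277 -0.275]
top 0.035 1 pix 430.0 269.0 x [0.297 0.297 0.297] y [-0.276 -0.276 -0.276]
top TCP pix 429 249
side 0.02 19 pix 385.0 110.0 x [0.292 0.3   0.397] y [-0.288 -0.279 -0.276]
side 0.035 21 pix 384.0 105.0 x [0.29  0.389 0.398] y [-0.285 -0.28  -0.276]
side TCP pix 383 115
```

View pics/side_2.png

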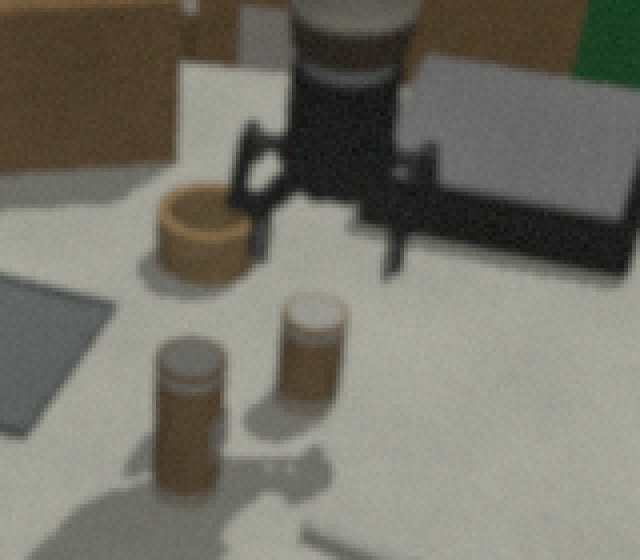

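The side crop shows the open fingers straddling the short tube (tips mid at crop (325,264), tube top at (315,312)): aligned. I descend and grip.

play_rows(moves="0 0 0 0 0 0.4 1; 0 0 0 0 0 0.19 1; 0 0 0 0 0 0 1; 0 0 0 0 0 0 0; 0 0 0 0 0 0 0")

```text
clock: 2.3
position: [0.3461, -0.2914, 0.0547]
tool_rot: [3.139, 0.002, 1.554]
force: [-0.5, -0.7, 0.7]
gripper_width: 0.0592
gripper_force: 0.0
```

play_rows(moves="0 0 0 0 0 0 0; 0 0 0 0 0 0 0; 0 0 0 0 0 0 0; 0 0 0 0 0 0 0; 0 0 0 0 0 0 0")

```text
clock: 2.8
position: [0.346, -0.2914, 0.0547]
tool_rot: [3.139, 0.002, 1.554]
force: [-1.9, 0.5, 10.1]
gripper_width: 0.0485
gripper_force: 60.8
```

play_rows(moves="0 0 0 0 0 -0.2 0; 0 0 0 0 0 -0.4 0; 0 0 0 0 0 -0.4 0; 0 0 0 0 0 -0.4 0; 0 0 0 0 0 -0.2 0")

```text
clock: 3.3
position: [0.3457, -0.291, 0.2168]
tool_rot: [3.138, 0.003, 1.554]
force: [-0.0, -0.9, -2.1]
gripper_width: 0.0483
gripper_force: 62.7
```

play_rows(moves="0 0 0 0.2 0.1 0 0; 0 0 0 0.4 0.17 0 0; 0 0 0 0.42 0.18 0 0; 0 0 0 0.42 0.18 0 0; 0 0 0 0.42 0.18 0 0")

```text
clock: 3.8
position: [0.4296, -0.1042, 0.2134]
tool_rot: [3.14, 0.0, 1.554]
force: [0.7, -0.7, -2.4]
gripper_width: 0.0483
gripper_force: 62.7
```

play_rows(moves="0 0 0 0.42 0.18 0 0; 0 0 0 0.42 0.18 0 0; 0 0 0 0.42 0.18 0 0; 0 0 0 0.42 0.18 0 0; 0 0 0 0.42 0.18 0 0")

```text
clock: 4.3
position: [0.5232, 0.1047, 0.2133]
tool_rot: [3.14, -0.0, 1.554]
force: [1.1, -1.2, -1.7]
gripper_width: 0.048
gripper_force: 62.7
```

play_rows(moves="0 0 -0.04 0.42 0.18 0 0; 0 0 0 0.4 0.18 0 0; 0 0 0 0.3 0.12 0 0; 0 0 0 0.2 0.05 0 0; 0 0 0 0 0 0 0")

```text
clock: 4.8
position: [0.5723, 0.2383, 0.2121]
tool_rot: [-3.141, -0.0, 1.62]
force: [0.1, -0.7, -0.5]
gripper_width: 0.0483
gripper_force: 62.6
```

play_rows(moves="0 0 0 0.3 0.1 0 0; 0 0 0 0.31 0.11 0 0; 0 0 0 0 0 0.4 0; 0 0 0 0 0 0.4 0; 0 0 0 0 0 0.2 0")

```text
clock: 5.3
position: [0.5892, 0.2967, 0.109]
tool_rot: [-3.138, 0.002, 1.617]
force: [0.3, 1.0, -1.8]
gripper_width: 0.0484
gripper_force: 62.8
```

play_rows(moves="0 0 0 0 0 0 0; 0 0 0 0 0 0 0")

```text
clock: 5.5
position: [0.5905, 0.2973, 0.1137]
tool_rot: [3.141, -0.0, 1.617]
force: [0.5, -0.3, -0.9]
gripper_width: 0.0485
gripper_force: 62.8
```

```bash
python3 grip.py 3 | grep -v '0.0'; python3 trays.py|head -1; python3 - <<'E'
import cv2,numpy as np
a=cv2.imread('pics/top_3.png');b=cv2.imread('pics/side_3.png')
a=cv2.resize(a,(400,350));b=cv2.resize(b,(400,350));cv2.imwrite('pics/both3.png',np.hstack([a,b]))
E
```

```text
[0.59049224 0.29727269 0.11367142] [ 3.14081467e+00 -2.56103429e-04  1.61650541e+00]
top TCP pix 211 150
side TCP pix 226 260
top rack blue-red table -8.0 tray 2 [592. 254.] [178.  94.] -87.0 2003 | [593. 258.] [176.  92.] -87.0 562 |
```

View pics/both3.png

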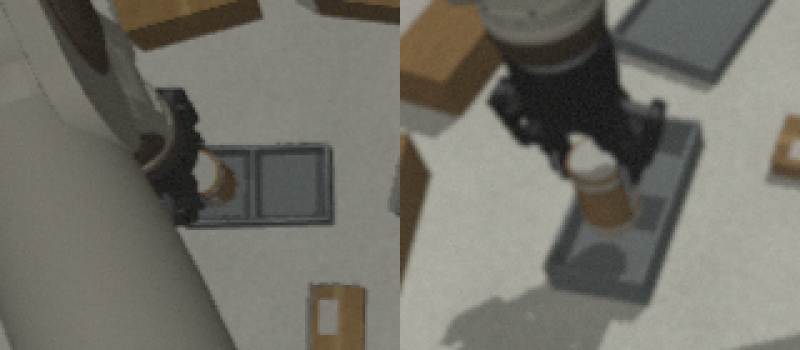

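The tube hangs above the +y pocket, upright. I lower it.

play_rows(moves="0 0 0 0 0 0.2 0; 0 0 0 0 0 0.2 0; 0 0 0 0 0 0.08 0; 0 0 0 0 0 0 0; 0 0 0 0 0 0 0")

```text
clock: 6.1
position: [0.5908, 0.298, 0.0659]
tool_rot: [3.14, -0.001, 1.617]
force: [0.1, -0.7, -1.5]
gripper_width: 0.0485
gripper_force: 62.8
```

play_rows(moves="0 0 0 0 0 0.05 0; 0 0 0 0 0 0 0; 0 0 0 0 0 0 0")

```text
clock: 6.4
position: [0.5906, 0.2979, 0.0599]
tool_rot: [3.141, -0.0, 1.617]
force: [0.8, 0.3, -0.1]
gripper_width: 0.0486
gripper_force: 63.0
```

play_rows(moves="0 0 0 0 0 0 0.7; 0 0 0 0 0 0 0.8; 0 0 0 0 0 0 0.9; 0 0 0 0 0 0 0.9; 0 0 0 0 0 -0.3 0.9")

```text
clock: 6.9
position: [0.5883, 0.2968, 0.0852]
tool_rot: [-3.135, 0.003, 1.617]
force: [0.8, 0.2, -0.6]
gripper_width: 0.0767
gripper_force: 0.0
```

play_rows(moves="0 0 0 0 0 -0.4 1; 0 0 0 0 0 -0.5 1; 0 0 0 0 0 -0.4 1; 0 0 0 0 0 0 1; 0 0 0 0 0 0 1")

```text
clock: 7.4
position: [0.5907, 0.298, 0.2205]
tool_rot: [3.139, -0.001, 1.617]
force: [-0.6, 0.4, -0.6]
gripper_width: 0.0854
gripper_force: 0.0
```

play_rows(moves="0 0 0 -0.3 -0.13 0 1; 0 0 0 -0.43 -0.18 0 1; 0 0 0 -0.44 -0.19 0 1; 0 0 0 -0.44 -0.19 0 1; 0 0 0 -0.44 -0.19 0 1")

```text
clock: 7.9
position: [0.5102, 0.0873, 0.2174]
tool_rot: [-3.139, 0.0, 1.618]
force: [1.5, -1.1, 0.5]
gripper_width: 0.0852
gripper_force: 0.0
```

play_rows(moves="0 0 0 -0.44 -0.19 0 1; 0 0 0 -0.44 -0.19 0 1; 0 0 0 -0.44 -0.19 0 1; 0 0 0 -0.44 -0.19 0 1; 0 0 0 -0.44 -0.19 0 1")

```text
clock: 8.4
position: [0.4255, -0.1366, 0.2177]
tool_rot: [-3.14, -0.001, 1.617]
force: [1.1, -0.9, 0.0]
gripper_width: 0.0851
gripper_force: 0.0
```

play_rows(moves="0 0 0 -0.3 -0.13 0 1; 0 0 0 0 0 0 1; 0 0 0 0 0 0 1")

```text
clock: 8.7
position: [0.4148, -0.1661, 0.218]
tool_rot: [-3.14, -0.001, 1.615]
force: [-0.1, -0.1, -0.2]
gripper_width: 0.0854
gripper_force: 0.0
```

```bash
python3 grip.py 4|grep pix; python3 - <<'E'
import cv2,numpy as np
a=cv2.imread('pics/top_4.png');b=cv2.imread('pics/side_4.png')
a=cv2.resize(a,(400,350));b=cv2.resize(b,(400,350));cv2.imwrite('pics/both4.png',np.hstack([a,b]))
E
```

```text
top TCP pix 390 220
side -0.005 1 pix 336.0 99.0 x [0.46 0.46 0.46] y [-0.154 -0.154 -0.154]
side 0.02 33 pix 357.0 97.0 x [0.361 0.371 0.468] y [-0.166 -0.156 -0.151]
side 0.035 37 pix 355.0 92.0 x [0.36  0.37  0.468] y [-0.166 -0.157 -0.149]
side TCP pix 353 103
```

View pics/both4.png

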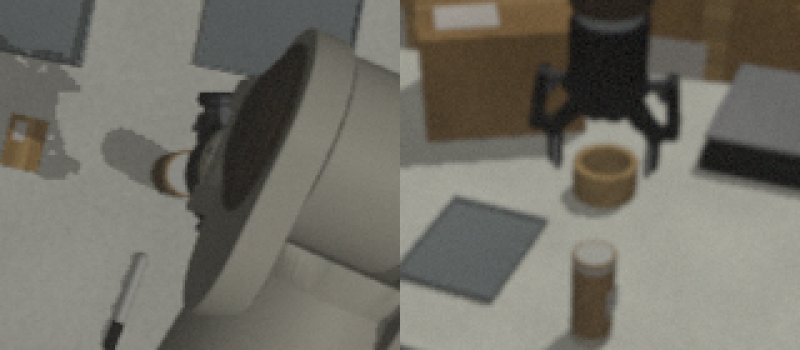

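The fingers straddle the tall tube (side crop tips at x 555 and 652, tube at 594). I descend and grip.

play_rows(moves="0 0 0 0 0 0.3 1; 0 0 0 0 0 0.4 1; 0 0 0 0 0 0.4 1; 0 0 0 0 0 0.3 1; 0 0 0 0 0 0.1 1")

```text
clock: 9.3
position: [0.4141, -0.164, 0.0659]
tool_rot: [-3.137, -0.002, 1.619]
force: [-0.2, -0.1, 0.4]
gripper_width: 0.0854
gripper_force: 0.0
```

play_rows(moves="0 0 0 0 0 0 1; 0 0 0 0 0 0 0; 0 0 0 0 0 0 0; 0 0 0 0 0 0 0; 0 0 0 0 0 0 0")

```text
clock: 9.8
position: [0.4168, -0.1662, 0.0711]
tool_rot: [3.138, 0.001, 1.617]
force: [1.4, 0.8, 6.7]
gripper_width: 0.0492
gripper_force: 60.8
```

play_rows(moves="0 0 0 0 0 0 0; 0 0 0 0 0 0 0; 0 0 0 0 0 0 0")

```text
clock: 10.1
position: [0.4168, -0.1662, 0.0711]
tool_rot: [3.138, 0.001, 1.617]
force: [1.6, 0.8, 7.1]
gripper_width: 0.0489
gripper_force: 60.8
```

play_rows(moves="0 0 0 0 0 -0.2 0; 0 0 0 0 0 -0.4 0; 0 0 0 0 0 -0.5 0; 0 0 0 0 0 -0.5 0; 0 0 0 0 0 -0.2 0")

```text
clock: 10.6
position: [0.4162, -0.1662, 0.2546]
tool_rot: [3.136, 0.003, 1.617]
force: [0.5, -0.4, -2.3]
gripper_width: 0.0486
gripper_force: 62.0
```

play_rows(moves="0 0 0 0.2 0.1 0 0; 0 0 0 0.38 0.2 0 0; 0 0 0 0.42 0.22 0 0; 0 0 0 0.42 0.22 0 0; 0 0 0 0.42 0.22 0 0")

```text
clock: 11.1
position: [0.5034, 0.0241, 0.2499]
tool_rot: [3.141, 0.0, 1.617]
force: [0.3, -0.3, -1.0]
gripper_width: 0.0492
gripper_force: 62.0
```

play_rows(moves="0 0 0 0.42 0.22 0 0; 0 0 0 0.42 0.22 0 0; 0 0 0 0.42 0.22 0 0; 0 0 0 0.4 0.2 0 0; 0 0 0 0.23 0.13 0 0")

```text
clock: 11.6
position: [0.5937, 0.2188, 0.2488]
tool_rot: [-3.141, -0.0, 1.619]
force: [1.0, -0.7, -1.3]
gripper_width: 0.0492
gripper_force: 62.1
```

play_rows(moves="0 0 0 0 0 0 0; 0 0 0 0 0 0 0")

```text
clock: 11.8
position: [0.593, 0.2162, 0.2489]
tool_rot: [-3.141, 0.0, 1.618]
force: [-1.3, -1.0, -1.2]
gripper_width: 0.0488
gripper_force: 62.2
```

play_rows(moves="0 0 0 0 0 0.3 0; 0 0 0 0 0 0.4 0; 0 0 0 0 0 0.4 0; 0 0 0 0 0 0.2 0; 0 0 0 0 0 0 0")

```text
clock: 12.3
position: [0.5913, 0.214, 0.1164]
tool_rot: [-3.137, 0.002, 1.616]
force: [0.4, -0.5, -1.1]
gripper_width: 0.0492
gripper_force: 62.3
```

play_rows(moves="0 0 0 0 0 0.2 0; 0 0 0 0 0 0.15 0; 0 0 0 0 0 0 0; 0 0 0 0 0 0 0")

```text
clock: 12.7
position: [0.5932, 0.2156, 0.0853]
tool_rot: [3.141, -0.0, 1.617]
force: [0.2, -0.3, -0.8]
gripper_width: 0.0488
gripper_force: 62.3
```

Contact is expected at 0.0761.

play_rows(moves="0 0 0 0 0 0.08 0; 0 0 0 0 0 0 0; 0 0 0 0 0 0 0")

```text
clock: 13.0
position: [0.5931, 0.2158, 0.0765]
tool_rot: [3.141, -0.0, 1.617]
force: [0.8, 0.1, -0.5]
gripper_width: 0.0489
gripper_force: 62.6
```

play_rows(moves="0 0 0 0 0 0 0.8; 0 0 0 0 0 0 0.9; 0 0 0 0 0 0 1; 0 0 0 0 0 0 1; 0 0 0 0 0 -0.3 1")

```text
clock: 13.5
position: [0.5911, 0.2151, 0.1025]
tool_rot: [-3.135, 0.002, 1.617]
force: [-0.3, -0.1, 0.2]
gripper_width: 0.0858
gripper_force: 0.0
```

play_rows(moves="0 0 0 0 0 -0.5 1; 0 0 0 0 0 -0.5 1; 0 0 0 0 0 -0.4 1; 0 0 0.09 0 0 0 1; 0 0 0.095 0 0 0 1")

```text
clock: 14.0
position: [0.5936, 0.216, 0.2482]
tool_rot: [3.139, -0.002, 1.321]
force: [-0.4, -0.6, 0.1]
gripper_width: 0.0853
gripper_force: 0.0
```

play_rows(moves="0 0 0.095 0 0 0 1; 0 0 0.095 0 0 0 1; 0 0 0.095 0 0 0 1; 0 0 0.095 0 0 0 1; 0 0 0.095 0 0 0 1")

```text
clock: 14.5
position: [0.593, 0.2158, 0.2463]
tool_rot: [3.142, -0.0, 0.574]
force: [-1.1, 0.2, -0.2]
gripper_width: 0.0855
gripper_force: 0.0
```

play_rows(moves="0 0 0.095 0 0 0 1; 0 0 0.095 0 0 0 1; 0 0 0.095 0 0 0 1; 0 0 0.035 0 0 0 1; 0 0 0 0 0 0 1")

```text
clock: 15.0
position: [0.6116, 0.1423, 0.2463]
tool_rot: [-3.087, 0.006, 0.204]
force: [-0.8, 0.2, -0.1]
gripper_width: 0.0854
gripper_force: 0.0
```

play_rows(moves="0 0 0 -0.3 -0.1 0 1; 0 0 0 -0.45 -0.15 0 1; 0 0 0 -0.45 -0.15 0 1; 0 0 0 -0.45 -0.15 0 1; 0 0 0 -0.45 -0.15 0 1")

```text
clock: 15.5
position: [0.3973, 0.1302, 0.2521]
tool_rot: [-3.059, 0.006, 0.261]
force: [-0.4, 0.5, 1.4]
gripper_width: 0.0853
gripper_force: 0.0
```

play_rows(moves="0 0 0 -0.37 -0.2 0 1; 0 0 0 0 0 0 1; 0 0 0 0 0 0 1")

```text
clock: 15.8
position: [0.3614, 0.1282, 0.2548]
tool_rot: [-3.05, 0.004, 0.274]
force: [0.6, 0.1, 0.1]
gripper_width: 0.0852
gripper_force: 0.0
```

```bash
python3 grip.py 5|grep pix; python3 - <<'E'
import cv2,numpy as np
a=cv2.imread('pics/top_5.png');b=np.load('side_5.npz')['pixels'][130:370,140:440,::-1]
a=cv2.resize(a,(400,350));b=cv2.resize(b,(400,350));cv2.imwrite('pics/both5.png',np.hstack([a,b]))
E
```

```text
top TCP pix 262 240
side 0.02 35 pix 356.0 182.0 x [0.34  0.349 0.359] y [0.171 0.178 0.183]
side 0.035 46 pix 356.0 176.0 x [0.342 0.35  0.359] y [0.17  0.178 0.182]
side TCP pix 353 173
```

View pics/both5.png

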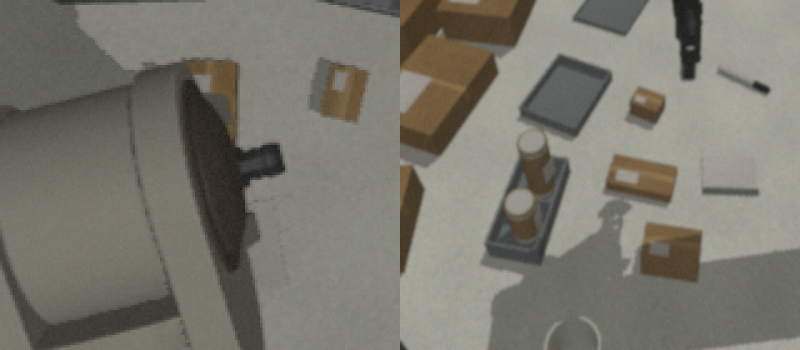

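Both tubes stand in the rack. The wrist hit some limit, though; I check the joints.

```bash
python3 -c "
from cell import state;s=state();print(s['q'].round(3),s['position'],s['tool_rot'])"
```

```text
[ 0.272 -0.29  -0.128  1.739  0.092  3.141] [0.36221756 0.12812461 0.25400363] [-3.05003829  0.00571402  0.27308703]
```

Joint 6 is at its limit, since yaw = q1 − q6 + π. I unwind the other way to yaw ≈ π + 0.08, which is the same grasp.

play_rows(moves="0 0 -0.095 0 0 0 1; 0 0 -0.095 0 0 0 1; 0 0 -0.095 0 0 0 1; 0 0 -0.095 0 0 0 1; 0 0 -0.095 0 0 0 1")

```text
clock: 16.4
position: [0.3626, 0.1279, 0.2534]
tool_rot: [-3.069, -0.057, 1.022]
force: [0.2, -0.3, 0.1]
gripper_width: 0.0852
gripper_force: 0.0
```

play_rows(moves="0 0 -0.095 0 0 0 1; 0 0 -0.095 0 0 0 1; 0 0 -0.095 0 0 0 1; 0 0 -0.095 0 0 0 1; 0 0 -0.095 0 0 0 1")

```text
clock: 16.9
position: [0.3626, 0.1279, 0.2534]
tool_rot: [-3.127, -0.091, 1.77]
force: [-0.3, 0.9, 0.0]
gripper_width: 0.0857
gripper_force: 0.0
```

play_rows(moves="0 0 -0.095 0 0 0 1; 0 0 -0.095 0 0 0 1; 0 0 -0.095 0 0 0 1; 0 0 -0.095 0 0 0 1; 0 0 0 0 0 0 1")

```text
clock: 17.4
position: [0.3625, 0.1279, 0.2535]
tool_rot: [3.102, -0.083, 2.365]
force: [-0.1, -0.1, -0.1]
gripper_width: 0.0854
gripper_force: 0.0
```

```bash
cat > plan.py <<'E'
# usage: plan.py x y z yaw : turn (total, fractions) first, then shift in the target frame (fractions)
import sys,numpy as np
from scipy.spatial.transform import Rotation as R
from cell import state
s=state();x,y,z,w=map(float,sys.argv[1:])
A=R.from_euler('xyz',s["tool_rot"]);B=R.from_euler('xyz',[np.pi,0,w])
r=(A.inv()*B).as_rotvec()/(np.pi/2);d=B.inv().apply(np.array([x,y,z])-s["position"])*10
print("turn",r.round(3),"rows",np.ceil(np.linalg.norm(r)/.095),"shift",d.round(3),"pos",s["position"].round(4))
E
python3 plan.py .339 .288 .25 3.2186
```

```text
turn [ 0.046 -0.039 -0.544] rows 6.0 shift [0.111 1.614 0.035] pos [0.3625 0.1279 0.2535]
```

play_rows(moves="0.008 -0.007 -0.091 0 0 0 1; 0.008 -0.007 -0.091 0 0 0 1; 0.008 -0.006 -0.091 0 0 0 1; 0.008 -0.006 -0.091 0 0 0 1; 0.007 -0.007 -0.09 0 0 0 1")

```text
clock: 17.9
position: [0.3623, 0.1279, 0.2536]
tool_rot: [3.132, -0.011, 3.076]
force: [0.3, -0.4, 0.2]
gripper_width: 0.0853
gripper_force: 0.0
```

play_rows(moves="0.007 -0.006 -0.09 0 0 0 1; 0 0 0 0.03 0.4 0 1; 0 0 0 0.03 0.4 0 1; 0 0 0 0.03 0.45 0 1; 0 0 0 0.02 0.36 0 1")

```text
clock: 18.4
position: [0.3385, 0.2898, 0.2535]
tool_rot: [-3.142, -0.0, -3.072]
force: [0.3, -0.6, -0.3]
gripper_width: 0.0854
gripper_force: 0.0
```

play_rows(moves="0 0 0 0 0 0 1; 0 0 0 0 0 0 1")

```text
clock: 18.6
position: [0.3387, 0.2881, 0.2533]
tool_rot: [-3.141, -0.001, -3.068]
force: [0.1, -0.5, 0.8]
gripper_width: 0.0855
gripper_force: 0.0
```

```bash
python3 plan.py .339 .288 .02 3.2186
```

```text
turn [-0.001 -0.001 -0.002] rows 1.0 shift [-2.000e-03 -1.000e-03  2.333e+00] pos [0.3387 0.2881 0.2533]
```

play_rows(moves="0 0 0 0 0 0.4 1; 0 0 0 0 0 0.5 1; 0 0 0 0 0 0.5 1; 0 0 0 0 0 0.2 1; 0 0 0 0 0 0 1")

```text
clock: 19.1
position: [0.3377, 0.2852, 0.091]
tool_rot: [-3.138, -0.004, -3.071]
force: [0.3, 0.4, 1.0]
gripper_width: 0.0853
gripper_force: 0.0
```

play_rows(moves="0 0 0 0 0 0.2 1; 0 0 0 0 0 0.1 1; 0 0 0 0 0 0 1")

```text
clock: 19.4
position: [0.3389, 0.287, 0.0641]
tool_rot: [-3.141, -0.0, -3.068]
force: [-0.2, 0.3, -0.8]
gripper_width: 0.0854
gripper_force: 0.0
```

```bash
python3 plan.py .339 .288 .02 3.2186; python3 - <<'E'
from h import *
b=camera("side")["pixels"][230:350,270:430,::-1];cv2.imwrite("pics/s6.png",cv2.resize(b,None,fx=3,fy=3))
E
```

```text
turn [-0.    -0.    -0.002] rows 1.0 shift [-0.002  0.01   0.441] pos [0.3389 0.287  0.0641]
```

View pics/s6.png

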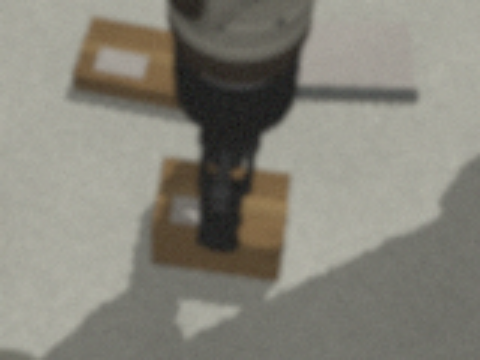

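The near finger (tip at crop (218,248)) will clear the carton's near top edge. I descend and grip.

play_rows(moves="0 0 0 0 0 0.24 1; 0 0 0 0 0 0.2 1; 0 0 0 0 0 0 1; 0 0 0 0 0 0 0; 0 0 0 0 0 0 0")

```text
clock: 19.95
position: [0.3395, 0.288, 0.0219]
tool_rot: [3.141, 0.002, -3.067]
force: [-3.9, 0.3, 53.6]
gripper_width: 0.0592
gripper_force: 47.7
```

play_rows(moves="0 0 0 0 0 0 0; 0 0 0 0 0 0 0; 0 0 0 0 0 0 0; 0 0 0 0 0 0 0")

```text
clock: 20.35
position: [0.3397, 0.2881, 0.0221]
tool_rot: [3.14, 0.002, -3.067]
force: [-1.2, -1.0, 6.2]
gripper_width: 0.0589
gripper_force: 66.3
```

play_rows(moves="0 0 0 0 0 -0.2 0; 0 0 0 0 0 -0.3 0; 0 0 0 0 0 -0.4 0; 0 0 0 0 0 -0.4 0; 0 0 0 0 0 -0.1 0")

```text
clock: 20.85
position: [0.34, 0.2885, 0.1653]
tool_rot: [3.137, 0.006, -3.067]
force: [-0.3, 1.2, -2.7]
gripper_width: 0.0591
gripper_force: 66.7
```

play_rows(moves="0 0 0 0 0 0 0")

```text
clock: 20.95
position: [0.3395, 0.2881, 0.1619]
tool_rot: [3.139, 0.003, -3.067]
force: [-0.5, 0.1, -5.4]
gripper_width: 0.0591
gripper_force: 66.7
```

```bash
python3 plan.py .616 .009 .15 2.96
```

```text
turn [0.002 0.002 0.163] rows 2.0 shift [-3.224 -2.246  0.119] pos [0.3395 0.2881 0.1619]
```

play_rows(moves="0 0 0.08 0 0 0 0; 0 0 0.083 0 0 0 0; 0 0 0 -0.25 -0.17 0 0; 0 0 0 -0.36 -0.25 0 0; 0 0 0 -0.38 -0.265 0 0")

```text
clock: 21.45
position: [0.4236, 0.2012, 0.158]
tool_rot: [-3.14, -0.002, 2.962]
force: [0.8, 1.1, -3.5]
gripper_width: 0.0587
gripper_force: 66.5
```

play_rows(moves="0 0 0 -0.38 -0.265 0 0; 0 0 0 -0.38 -0.265 0 0; 0 0 0 -0.38 -0.265 0 0; 0 0 0 -0.38 -0.265 0 0; 0 0 0 -0.36 -0.25 0 0")

```text
clock: 21.95
position: [0.5855, 0.0376, 0.1575]
tool_rot: [-3.141, -0.003, 2.96]
force: [0.0, 0.5, -2.6]
gripper_width: 0.059
gripper_force: 66.5
```

play_rows(moves="0 0 0 -0.354 -0.25 0 0; 0 0 0 0 0 0.3 0; 0 0 0 0 0 0.3 0; 0 0 0 0 0 0 0; 0 0 0 0 0 0 0")

```text
clock: 22.45
position: [0.6144, 0.0086, 0.0988]
tool_rot: [-3.141, -0.003, 2.96]
force: [0.1, 0.6, -3.1]
gripper_width: 0.059
gripper_force: 66.5
```

```bash
python3 plan.py .616 .009 .03 2.96; python3 grip.py 7|grep pix;python3 - <<'E'
import cv2,numpy as np
a=cv2.imread('pics/top_7.png');b=cv2.imread('pics/side_7.png')
a=cv2.resize(a,(400,350));b=cv2.resize(b,(400,350));cv2.imwrite('pics/both7.png',np.hstack([a,b]))
E
```

```text
turn [-0.    -0.002  0.   ] rows 1.0 shift [-0.016  0.007  0.688] pos [0.6144 0.0086 0.0988]
top TCP pix 319 144
side -0.005 192 pix 263.0 176.0 x [0.571 0.598 0.665] y [-0.009  0.035  0.047]
side 0.02 362 pix 267.0 166.0 x [0.572 0.598 0.636] y [-0.019  0.016  0.051]
side 0.035 30 pix 266.0 156.0 x [0.6   0.611 0.618] y [-0.024 -0.019  0.05 ]
side TCP pix 263 170
```

View pics/both7.png

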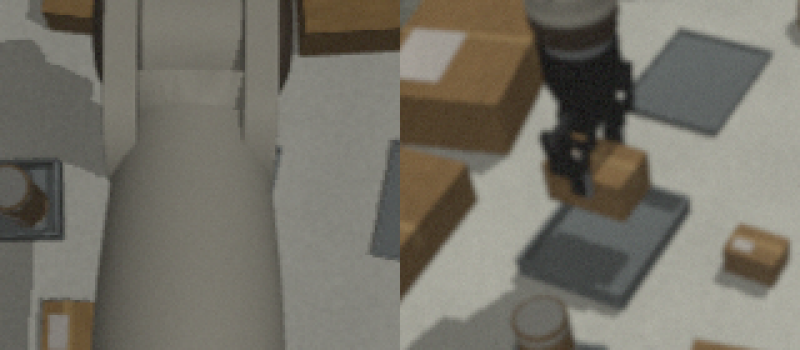

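The carton hangs over the tray, aligned with it. I lower it.

play_rows(moves="0 0 0 -0.01 0 0.2 0; 0 0 0 0 0 0.25 0; 0 0 0 0 0 0.2 0; 0 0 0 0 0 0 0; 0 0 0 0 0 0 0")

```text
clock: 23.05
position: [0.6169, 0.0086, 0.0367]
tool_rot: [3.141, 0.002, 2.961]
force: [0.8, -0.3, -2.7]
gripper_width: 0.0591
gripper_force: 66.5
```

play_rows(moves="0 0 0 0 0 0.08 0; 0 0 0 0 0 0 0; 0 0 0 0 0 0 0")

```text
clock: 23.35
position: [0.6166, 0.0084, 0.0276]
tool_rot: [3.141, 0.001, 2.96]
force: [0.2, 0.6, -3.9]
gripper_width: 0.0587
gripper_force: 66.6
```

play_rows(moves="0 0 0 0 0 0 0.85; 0 0 0 0 0 0 0.95; 0 0 0 0 0 0 1; 0 0 0 0 0 0 1; 0 0 0 0 0 -0.2 1")

```text
clock: 23.85
position: [0.6148, 0.0083, 0.0447]
tool_rot: [-3.141, -0.004, 2.96]
force: [0.2, 0.1, 0.2]
gripper_width: 0.0853
gripper_force: 0.0
```

play_rows(moves="0 0 0 0 0 -0.4 1; 0 0 0 0 0 -0.5 1; 0 0 0 0 0 -0.4 1; 0 0 0 0 0 0 1; 0 0 0 0 0 0 1")

```text
clock: 24.35
position: [0.617, 0.0084, 0.1783]
tool_rot: [3.141, 0.002, 2.96]
force: [-0.6, 0.6, -0.6]
gripper_width: 0.0852
gripper_force: 0.0
```

```bash
python3 plan.py .447 .007 .1 2.925
```

```text
turn [0.    0.002 0.023] rows 1.0 shift [ 1.657 -0.379  0.783] pos [0.617  0.0084 0.1783]
```

Move over the small carton, go down to 0.1, and measure both cartons.

play_rows(moves="0 0 0.023 0.3 -0.07 0 1; 0 0 0 0.4 -0.1 0 1; 0 0 0 0.4 -0.1 0 1; 0 0 0 0.36 -0.07 0 1; 0 0 0 0.2 -0.04 0 1")

```text
clock: 24.85
position: [0.4432, 0.0059, 0.1756]
tool_rot: [-3.141, -0.002, 2.924]
force: [1.2, -0.2, 0.3]
gripper_width: 0.0851
gripper_force: 0.0
```

play_rows(moves="0 0 0 0 0 0.4 1; 0 0 0 0 0 0.4 1; 0 0 0 0 0 0 1; 0 0 0 0 0 0 1")

```text
clock: 25.25
position: [0.4454, 0.0059, 0.0968]
tool_rot: [-3.141, -0.002, 2.924]
force: [0.2, 0.4, 0.6]
gripper_width: 0.0852
gripper_force: 0.0
```

```bash
python3 plan.py .447 .007 .012 2.925; python3 grip.py 8|grep pix;python3 - <<'E'
import cv2,numpy as np
a=cv2.imread('pics/top_8.png');b=cv2.imread('pics/side_8.png')
a=cv2.resize(a,(400,350));b=cv2.resize(b,(400,350));cv2.imwrite('pics/both8.png',np.hstack([a,b]))
from h import *
for n,(u,v,r) in(("top",(319,146,28)),("side",(265,185,32))):
    c=dict(np.load(n+"_8.npz"));z=world(c)[...,2];m=np.zeros((400,640),bool);m[v-r:v+r,u-r:u+r]=1
    px=c["pixels"].astype(int);m&=(z>.046)&(z<.063)&(px[...,0]-px[...,2]>10)
    m=cv2.morphologyEx(m.astype(np.uint8),cv2.MORPH_OPEN,np.ones((2,2)))>0
    if m.any():print(n,rect(c,m,.055),m.sum())
E
```

```text
turn [-0.    -0.001 -0.001] rows 1.0 shift [-0.014  0.014  0.848] pos [0.4454 0.0059 0.0968]
top TCP pix 318 207
side -0.005 2 pix 336.0 167.0 x [0.429 0.43  0.431] y [-0.034 -0.033 -0.032]
side 0.02 43 pix 328.0 173.0 x [0.427 0.442 0.463] y [-0.039 -0.033  0.062]
side 0.035 25 pix 328.0 171.0 x [0.427 0.44  0.457] y [-0.037 -0.034  0.063]
side TCP pix 327 181
top ((615.0462646484375, 6.853885650634766), (93.23285675048828, 60.02138900756836), -10.524681091308594) 645
side ((615.4727172851562, 15.61240005493164), (97.92961120605469, 65.43982696533203), -10.372909545898438) 613
```

View pics/both8.png

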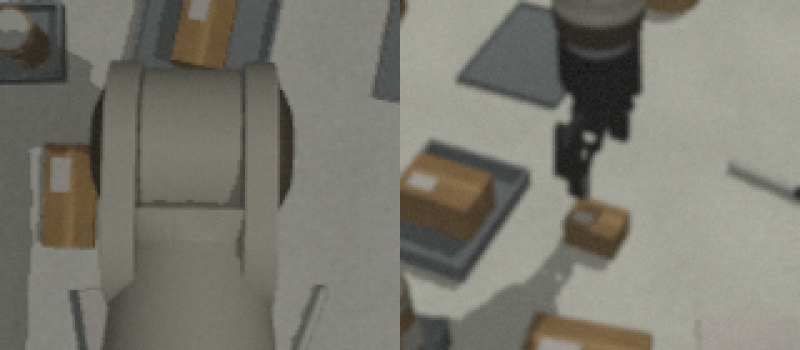

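The large carton sits upright in its tray, and top reads it 1.5 mm off the TCP record. The small carton is under the gripper, so I grip it.

play_rows(moves="0 0 0 -0.014 0 0.3 1; 0 0 0 0 0 0.3 1; 0 0 0 0 0 0.2 1; 0 0 0 0 0 0.02 1; 0 0 0 0 0 0 1")

```text
clock: 25.85
position: [0.4483, 0.0057, 0.0164]
tool_rot: [3.141, 0.001, 2.924]
force: [-0.1, 0.5, 0.0]
gripper_width: 0.0854
gripper_force: 0.0
```

play_rows(moves="0 0 0 0 0 0 0; 0 0 0 0 0 0 0; 0 0 0 0 0 0 0; 0 0 0 0 0 0 0; 0 0 0 0 0 0 0")

```text
clock: 26.35
position: [0.4483, 0.0057, 0.0163]
tool_rot: [3.141, 0.002, 2.924]
force: [-0.7, -0.2, 5.8]
gripper_width: 0.0426
gripper_force: 62.1
```

play_rows(moves="0 0 0 0 0 0 0; 0 0 0 0 0 0 0")

```text
clock: 26.55
position: [0.4483, 0.0057, 0.0163]
tool_rot: [3.141, 0.002, 2.924]
force: [-0.5, -0.1, 6.5]
gripper_width: 0.043
gripper_force: 62.1
```

play_rows(moves="0 0 0 0 0 -0.2 0; 0 0 0 0 0 -0.4 0; 0 0 0 0 0 -0.4 0; 0 0 0 0 0 -0.2 0; 0 0 0 0 0 0 0")

```text
clock: 27.05
position: [0.449, 0.0056, 0.1385]
tool_rot: [3.14, 0.005, 2.924]
force: [-0.6, 0.1, -1.4]
gripper_width: 0.0429
gripper_force: 61.3
```

```bash
python3 plan.py .6175 .0084 .08 2.96
```

```text
turn [ 0.001  0.003 -0.023] rows 1.0 shift [-1.652  0.331  0.585] pos [0.449  0.0056 0.1385]
```

play_rows(moves="0 0 -0.023 0 0 0 0; 0 0 0 -0.3 0.06 0 0; 0 0 0 -0.4 0.08 0 0; 0 0 0 -0.4 0.08 0 0; 0 0 0 -0.35 0.07 0 0")

```text
clock: 27.55
position: [0.5966, 0.008, 0.1335]
tool_rot: [-3.142, -0.001, 2.96]
force: [-0.4, 0.0, -1.2]
gripper_width: 0.0426
gripper_force: 61.2
```

play_rows(moves="0 0 0 -0.2 0.04 0 0; 0 0 0 0 0 0 0; 0 0 0 0 0 0.25 0; 0 0 0 0 0 0.15 0; 0 0 0 0 0 0 0")

```text
clock: 28.05
position: [0.6135, 0.0083, 0.0918]
tool_rot: [-3.141, -0.005, 2.96]
force: [-0.8, 0.5, -1.0]
gripper_width: 0.0428
gripper_force: 61.2
```

```bash
python3 plan.py .6175 .0084 .0718 2.96
```

```text
turn [-0.001 -0.003  0.   ] rows 1.0 shift [-0.039  0.008  0.2  ] pos [0.6135 0.0083 0.0918]
```

play_rows(moves="0 0 0 -0.015 0.005 0.1 0; 0 0 0 0 0 0.07 0; 0 0 0 0 0 0 0; 0 0 0 0 0 0 0; 0 0 0 0 0 0 0")

```text
clock: 28.55
position: [0.6175, 0.0086, 0.0786]
tool_rot: [3.141, 0.001, 2.96]
force: [0.4, 0.3, -1.8]
gripper_width: 0.0429
gripper_force: 61.2
```

play_rows(moves="0 0 0 0 0 0.06 0; 0 0 0 0 0 0 0; 0 0 0 0 0 0 0")

```text
clock: 28.85
position: [0.6172, 0.0085, 0.0719]
tool_rot: [3.141, -0.0, 2.96]
force: [0.5, -0.7, -1.5]
gripper_width: 0.0429
gripper_force: 61.3
```

play_rows(moves="0 0 0 0 0 0 0.7; 0 0 0 0 0 0 0.85; 0 0 0 0 0 0 1; 0 0 0 0 0 0 1; 0 0 0 0 0 -0.2 1")

```text
clock: 29.35
position: [0.6159, 0.0085, 0.0896]
tool_rot: [-3.141, -0.004, 2.96]
force: [-0.2, -1.5, -0.7]
gripper_width: 0.0852
gripper_force: 0.0
```

play_rows(moves="0 0 0 0 0 -0.4 1; 0 0 0 0 0 -0.4 1; 0 0 0 0 0 0 1; 0 0 0 0 0 0 1")

```text
clock: 29.75
position: [0.6179, 0.0086, 0.1732]
tool_rot: [3.141, 0.002, 2.96]
force: [0.4, 1.7, -1.0]
gripper_width: 0.0855
gripper_force: 0.0
```

```bash
python3 plan.py .420 .161 .05 3.1416
```

```text
turn [ 0.     0.002 -0.115] rows 2.0 shift [1.979 1.524 1.232] pos [0.6179 0.0086 0.1732]
```

play_rows(moves="0 0 -0.06 0 0 0 1; 0 0 -0.055 0 0 0 1; 0 0 0 0.3 0.23 0 1; 0 0 0 0.36 0.28 0 1; 0 0 0 0.36 0.28 0 1")

```text
clock: 30.25
position: [0.5135, 0.088, 0.1699]
tool_rot: [-3.141, -0.003, 3.14]
force: [-0.4, 1.2, 0.2]
gripper_width: 0.0853
gripper_force: 0.0
```

play_rows(moves="0 0 0 0.36 0.28 0 1; 0 0 0 0.36 0.28 0 1; 0 0 0 0.239 0.174 0 1; 0 0 0 0 0 0.4 1; 0 0 0 0 0 0.4 1")

```text
clock: 30.75
position: [0.419, 0.1619, 0.0908]
tool_rot: [3.141, 0.002, -3.14]
force: [0.2, -0.3, -0.6]
gripper_width: 0.0855
gripper_force: 0.0
```

play_rows(moves="0 0 0 0 0 0.2 1; 0 0 0 0 0 0 1; 0 0 0 0 0 0 1")

```text
clock: 31.05
position: [0.4191, 0.1609, 0.0719]
tool_rot: [-3.141, -0.001, 3.141]
force: [0.5, 0.1, 0.7]
gripper_width: 0.0851
gripper_force: 0.0
```

```bash
python3 plan.py .420 .161 .004 3.1416; python3 grip.py 9|grep pix;python3 - <<'E'
import cv2,numpy as np
a=np.load('top_9.npz')['pixels'][120:260,170:470,::-1];b=cv2.imread('pics/side_9.png')
a=cv2.resize(a,(430,200));b=cv2.resize(b,(370,324));o=np.zeros((324,800,3),np.uint8);o[:200,:430]=a;o[:,430:]=b;cv2.imwrite('pics/both9.png',o)
from h import *
c=dict(np.load("top_9.npz"));z=world(c)[...,2];m=np.zeros((400,640),bool);m[115:180,285:350]=1;m&=(z>.083)&(z<.1)
if m.any():print(rect(c,m,.091),m.sum())
E
```

```text
turn [-0.    -0.001 -0.   ] rows 1.0 shift [-0.009  0.001  0.679] pos [0.4191 0.1609 0.0719]
top TCP pix 262 215
side 0.02 21 pix 320.0 244.0 x [0.41  0.414 0.425] y [0.118 0.216 0.219]
side 0.035 2 pix 331.0 212.0 x [0.41 0.41 0.41] y [0.117 0.118 0.118]
side TCP pix 322 236
((617.7036743164062, 10.193885803222656), (62.06934356689453, 43.840579986572266), -9.717666625976562) 356
```

View pics/both9.png

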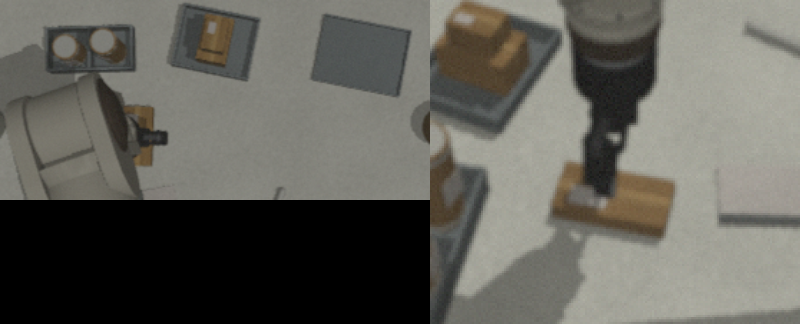

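The stack stands centred (small at (0.618,0.010), large at (0.615,0.007) from top), and the gripper is over the flat carton. I descend.

play_rows(moves="0 0 0 -0.009 0 0.25 1; 0 0 0 0 0 0.25 1; 0 0 0 0 0 0.12 1; 0 0 0 0 0 0 1; 0 0 0 0 0 0 1")

```text
clock: 31.65
position: [0.421, 0.1613, 0.0112]
tool_rot: [3.141, 0.001, 3.141]
force: [0.0, -0.6, 0.7]
gripper_width: 0.0855
gripper_force: 0.0
```

play_rows(moves="0 0 0 0 0 0.07 1; 0 0 0 0 0 0 1; 0 0 0 0 0 0 0; 0 0 0 0 0 0 0; 0 0 0 0 0 0 0")

```text
clock: 32.15
position: [0.4208, 0.1612, 0.0038]
tool_rot: [3.141, 0.001, 3.141]
force: [-1.8, -0.5, 5.6]
gripper_width: 0.0584
gripper_force: 65.4
```

play_rows(moves="0 0 0 0 0 0 0; 0 0 0 0 0 0 0; 0 0 0 0 0 0 0")

```text
clock: 32.45
position: [0.4208, 0.1612, 0.0038]
tool_rot: [3.141, 0.001, 3.141]
force: [-0.9, -0.6, 5.4]
gripper_width: 0.0584
gripper_force: 65.3
```

play_rows(moves="0 0 0 0 0 -0.2 0; 0 0 0 0 0 -0.4 0; 0 0 0 0 0 -0.5 0; 0 0 0 0 0 -0.4 0; 0 0 0 0 0 0 0")

```text
clock: 32.95
position: [0.4225, 0.1619, 0.1586]
tool_rot: [3.138, 0.008, 3.141]
force: [-0.1, 0.2, -1.9]
gripper_width: 0.0583
gripper_force: 65.4
```

```bash
python3 plan.py .6 -.291 .15 2.967
```

```text
turn [0.002 0.005 0.111] rows 2.0 shift [-2.535 -4.152  0.086] pos [0.4225 0.1619 0.1586]
```

play_rows(moves="0 0 0.055 0 0 0 0; 0 0 0.056 0 0 0 0; 0 0 0 -0.15 -0.25 0 0; 0 0 0 -0.23 -0.38 0 0; 0 0 0 -0.24 -0.39 0 0")

```text
clock: 33.45
position: [0.4636, 0.049, 0.152]
tool_rot: [3.142, -0.001, 2.969]
force: [1.0, 0.9, -1.3]
gripper_width: 0.0582
gripper_force: 65.3
```

play_rows(moves="0 0 0 -0.24 -0.39 0 0; 0 0 0 -0.24 -0.39 0 0; 0 0 0 -0.24 -0.39 0 0; 0 0 0 -0.24 -0.39 0 0; 0 0 0 -0.24 -0.39 0 0")

```text
clock: 33.95
position: [0.5479, -0.1649, 0.1517]
tool_rot: [3.141, -0.001, 2.966]
force: [1.1, 1.1, -1.8]
gripper_width: 0.0584
gripper_force: 65.3
```

play_rows(moves="0 0 0 -0.24 -0.39 0 0; 0 0 0 -0.24 -0.39 0 0; 0 0 0 -0.235 -0.4 0 0; 0 0 0 0 0 0 0; 0 0 0 0 0 0 0")

```text
clock: 34.45
position: [0.5972, -0.2924, 0.1505]
tool_rot: [3.14, -0.003, 2.965]
force: [0.1, 0.4, -2.0]
gripper_width: 0.0582
gripper_force: 65.4
```

```bash
python3 plan.py .6 -.291 .04 2.967
```

```text
turn [ 0.001 -0.002 -0.001] rows 1.0 shift [-0.025  0.019  1.105] pos [ 0.5972 -0.2924  0.1505]
```

play_rows(moves="0 0 0 -0.015 0.015 0.3 0; 0 0 0 0 0 0.4 0; 0 0 0 0 0 0.4 0; 0 0 0 0 0 0 0; 0 0 0 0 0 0 0")

```text
clock: 34.95
position: [0.5991, -0.2894, 0.0437]
tool_rot: [3.141, -0.001, 2.968]
force: [-0.1, -0.1, -0.3]
gripper_width: 0.0582
gripper_force: 65.6
```

```bash
python3 plan.py .6 -.291 .0085 2.967; python3 grip.py 10|grep TCP;python3 - <<'E'
from h import *
c=dict(np.load("side_10.npz"));W=world(c);cv2.imwrite("pics/s10.png",cv2.resize(c["pixels"][80:190,240:370,::-1],None,fx=5,fy=5))
E
```

```text
turn [ 0.    -0.001  0.   ] rows 1.0 shift [-0.011 -0.015  0.352] pos [ 0.5991 -0.2894  0.0437]
top TCP pix 424 156
side TCP pix 301 121
```

View pics/s10.png

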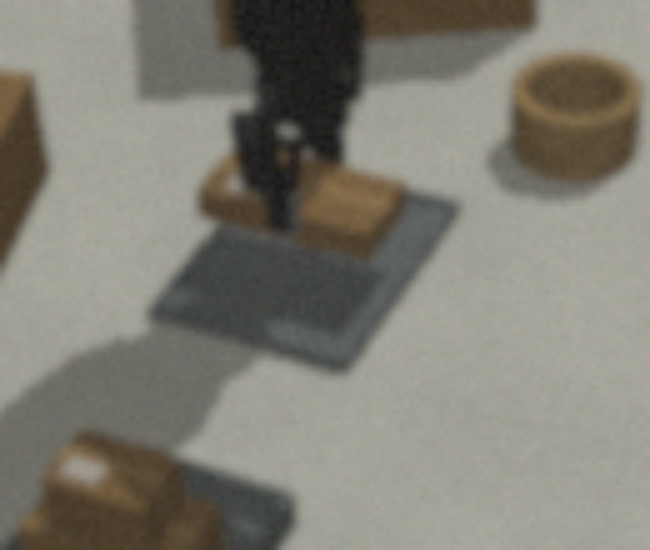

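The carton hangs over the tray; the front bottom corners sit at crop (205,212) and (365,258), and the tray's left and right edges are visible. I check the x fit numerically.

```bash
python3 - <<'E'
from h import *
c=dict(np.load("side_10.npz"))
f=lambda p:np.array(p)/5+[240,80]-.4
b=plane(c,f([(205,212),(365,258)]),.040);t=plane(c,f([(150,315),(345,370),(458,205)]),.010)
a=np.deg2rad(-10);ex=np.array([np.cos(a),np.sin(a)])
print("carton ends along tray x",b@ex,"tray sides",t@ex)
W=world(c);z=W[...,2];px=c["pixels"].astype(int)
m=np.zeros((400,640),bool);m[105:135,275:325]=1;m&=(abs(z-.062)<.007)&(px[...,0]-px[...,2]>12)
m=cv2.morphologyEx(m.astype(np.uint8),cv2.MORPH_OPEN,np.ones((2,2)))
print("top face",rect(c,m,.062),m.sum());s=plane(c,(0,0),0)
t=dict(np.load("top_10.npz"));W=world(t);z=W[...,2];px=t["pixels"].astype(int)
m=np.zeros((400,640),bool);m[125:190,385:465]=1;m&=(abs(z-.062)<.007)&(px[...,0]-px[...,2]>12);print("top cam",m.sum(),W[m].min(0),W[m].max(0))
E
```

```text
carton ends along tray x [0.70483937 0.5899666 ] tray sides [0.70782671 0.5720008  0.57384023]
top face ((575.2321166992188, -279.9222717285156), (75.82389068603516, 71.83358001708984), -9.063507080078125) 353
top cam 388 [ 0.54170377 -0.30572312  0.05519836] [ 0.66378265 -0.24726674  0.06639418]
```

```bash
python3 - <<'E'
from h import *
a=np.deg2rad(-10);ex=np.array([np.cos(a),np.sin(a)])
t=dict(np.load("top_10.npz"));W=world(t);z=W[...,2];px=t["pixels"].astype(int)
m=np.zeros((400,640),bool);m[125:190,385:465]=1;m&=(abs(z-.062)<.008)&(px[...,0]-px[...,2]>12)
m=cv2.morphologyEx(m.astype(np.uint8),cv2.MORPH_OPEN,np.ones((2,2)))
k=np.argwhere(m)[:,::-1];p=plane(t,k,.062);s=p@ex
print("carton",s.min(),s.max(),"tcp",np.array([.5991,-.2894])@ex,"tray(top)",np.array([.599,-.294])@ex)
o=t["pixels"][120:195,375:475,::-1];cv2.imwrite("pics/t10.png",cv2.resize(o,None,fx=6,fy=6))
E
```

```text
carton 0.5788651784373502 0.699275784447746 tcp 0.6402521074464235 tray(top) 0.6409524082883902
```

View pics/t10.png

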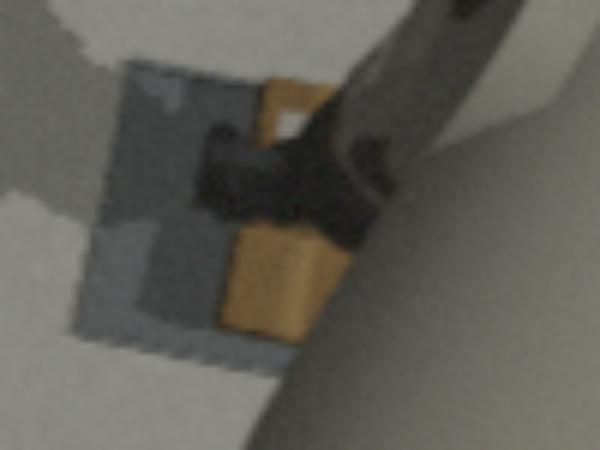

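From the top view, the carton ends span 0.579–0.699 along the tray's x, against a tray centre of 0.641 and a needed ±6 mm. It is centred within 2 mm, so I lower it.

play_rows(moves="0 0 0 0 -0.01 0.2 0; 0 0 0 0 0 0.06 0; 0 0 0 0 0 0 0; 0 0 0 0 0 0 0; 0 0 0 0 0 0 0")

```text
clock: 35.55
position: [0.5999, -0.2917, 0.0183]
tool_rot: [-3.141, 0.002, 2.967]
force: [0.5, -0.4, -1.5]
gripper_width: 0.0585
gripper_force: 65.7
```

play_rows(moves="0 0 0 0 0 0.04 0; 0 0 0 0 0 0 0; 0 0 0 0 0 0 0")

```text
clock: 35.85
position: [0.5992, -0.2914, 0.0129]
tool_rot: [3.141, -0.0, 2.967]
force: [-0.4, 0.3, -2.7]
gripper_width: 0.0581
gripper_force: 65.7
```

Below rim contact height (0.0138) with no force rise, so it is inside. The last 5 mm remain.

play_rows(moves="0 0 0 0 0 0.03 0; 0 0 0 0 0 0 0; 0 0 0 0 0 0.01 0; 0 0 0 0 0 0 0; 0 0 0 0 0 0 0")

```text
clock: 36.35
position: [0.5993, -0.2915, 0.009]
tool_rot: [3.141, 0.0, 2.967]
force: [-0.1, 0.6, -1.1]
gripper_width: 0.058
gripper_force: 65.7
```

play_rows(moves="0 0 0 0 0 0.01 0; 0 0 0 0 0 0 0; 0 0 0 0 0 0 0.85; 0 0 0 0 0 0 1; 0 0 0 0 0 0 1")

```text
clock: 36.85
position: [0.5995, -0.2915, 0.0083]
tool_rot: [3.142, 0.0, 2.967]
force: [0.3, 0.7, 0.2]
gripper_width: 0.0857
gripper_force: 0.0
```

play_rows(moves="0 0 0 0 0 0 1; 0 0 0 0 0 -0.3 1; 0 0 0 0 0 -0.5 1; 0 0 0 0 0 -0.5 1; 0 0 0 0 0 -0.5 1")

```text
clock: 37.35
position: [0.599, -0.2913, 0.1901]
tool_rot: [3.141, 0.0, 2.967]
force: [0.7, -1.1, -0.1]
gripper_width: 0.0854
gripper_force: 0.0
```

play_rows(moves="0 0 0 0.4 0.1 0 1; 0 0 0 0.45 0.1 0 1; 0 0 0 0.45 0.1 0 1; 0 0 0 0.4 0.1 0 1; 0 0 0 0 0 0 1")

```text
clock: 37.85
position: [0.4353, -0.2209, 0.1888]
tool_rot: [3.141, 0.0, 2.966]
force: [1.4, -0.5, 0.6]
gripper_width: 0.0853
gripper_force: 0.0
```

play_rows(moves="0 0 0 0 0 0 1; 0 0 0 0 0 0 1; 0 0 0 0 0 0 1; 0 0 0 0 0 0 1; 0 0 0 0 0 0 1")

```text
clock: 38.35
position: [0.4393, -0.2227, 0.1876]
tool_rot: [3.141, -0.001, 2.967]
force: [-0.5, -0.8, 0.4]
gripper_width: 0.0859
gripper_force: 0.0
```

```bash
python3 - <<'E'
from h import *
t=camera("top");s=camera("side");W=world(t);z=W[...,2];px=t["pixels"].astype(int)
for k,(u,v,r,h) in dict(flat=(422,158,40,.026),small=(319,146,28,.091),tall=(245,152,22,.125),short=(215,150,24,.085),mug=(148,206,28,.09),tape=(484,209,24,.048)).items():
    m=np.zeros((400,640),bool);m[v-r:v+r,u-r:u+r]=1;m&=(abs(z-h)<(.007 if k!="mug" else .03))
    if k=="flat":m&=px[...,0]-px[...,2]>12
    if m.sum()<9:print(k,"none");continue
    m=cv2.morphologyEx(m.astype(np.uint8),cv2.MORPH_OPEN,np.ones((2,2)));o=rect(t,m,h);print(k,np.round(o[0]),np.round(o[1]),round(o[2],1),"z",np.percentile(z[m>0],[10,50,90]).round(4))
cv2.imwrite("pics/end.png",np.hstack([cv2.resize(t["pixels"][110:260,120:520],(400,300))[:,:,::-1],cv2.resize(s["pixels"][60:360,180:480],(400,400))[:300,:,::-1]]))
print(state()["position"])
E
```

```text
flat [ 598. -291.] [121.  61.] -10.1 z [0.0209 0.0246 0.0272]
small [615.   7.] [60. 44.] -10.1 z [0.083  0.0899 0.0923]
tall [590. 212.] [48. 48.] 1.4 z [0.1188 0.1245 0.1271]
short [587. 294.] [47. 47.] 2.4 z [0.0786 0.0847 0.087 ]
mug [430. 465.] [86. 82.] 3.2 z [0.0522 0.0737 0.089 ]
tape none
[ 0.43912642 -0.22257053  0.18769041]
```

View pics/end.png

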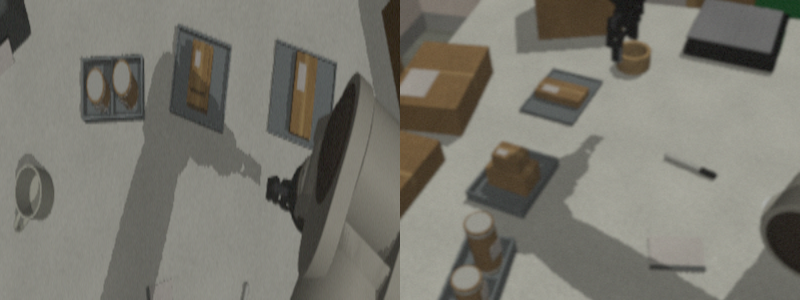

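All the parcels are in place, with top heights 25, 90, 125 and 85 mm as expected. Nothing was moved near the mug or tape, and the gripper is clear. I hand in.

```bash
python3 -c "
from cell import job_done;print(job_done())"
```

```text
the job is handed in; nothing more can be done
None
```

I placed all five parcels and handed the job in at about 38 s on the robot's clock. The last camera check showed each at its expected height and position; it could not see the tape roll, and no verdict came back.

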